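# Reset the sheet gauge on a goldsmith's bench

### The job

Reset the screw of the sheet gauge, the grey bridge with the flat steel tongue (not its twin with the round rod, which you must leave untouched). First loosen the jam nut by swinging its lever counter-clockwise about 60 degrees, leaving the screw alone; then, with the nut loose, turn the brass wing screw clockwise until its wing lies in line with the tongue; then swing the nut's lever clockwise until it is fully tight again, leaving the wing in line.

Things in the scene. Friction and masses are not known exactly. Their poses are not given: they have to be found in the camera images.
- sheet_gate: Sheet gauge fixed to the bench: grey base 130 x 110 x 16 mm and bridge 50 x 110 mm, top at 66 mm. Origin: on the bench under the bridge's middle, on the vertical axis of nut and screw; z up. A flat steel tongue 44 mm wide, 8 thick, runs along its x axis under the bridge and sticks out 85 mm past the base on the +x side (away from the robot).
- sheet_nut (a joint): Its jam nut on the bridge (66 to 82 mm up), rad, counter-clockwise from above positive. A lever 12 mm wide (69 to 79 mm up) ends in an upright round grip post, 16 mm diameter, axis 90 mm from the nut's, top 117 mm up. 0 = tight, on its stop: lever along the gauge's -x, straight away from the tongue; 1.4 = far end. Stays where left; takes 2 to 3 N at the post.
- sheet_screw (a joint): Its brass adjuster screw, on the nut's axis, rad, counter-clockwise from above positive. Head: flat upright wing 52 mm long, 12 thick, 102 to 130 mm up, centred on a 14 mm stem. 0 = wing along the tongue (gauge's x). Starts at 0.7 to 1.3; turns from -0.6 to 1.5 with no stop at 0, stays where left, takes about 0.06 N m.
- rod_gate: The twin gauge, same size, nut and screw and the same origin and axes, but with a round steel rod 16 mm in diameter in place of the flat tongue. Not to be touched.

How it is judged:
By the outcome, as a careful person would: the job done as asked, in the order asked, and still so for the second after the job is handed in, with the robot touching nothing.
It also fails if it takes over 64 s, if anything falls off the work surface, if the arm or the gripper's body presses on something with over 40 N, if the wrist force passes 120 N, or if a joint passes its speed limit or range.

### The arm

A 6-joint arm with a two-finger parallel gripper is mounted at the origin on the work surface. World frame = base frame: x ahead of the robot, y to its left, z up, the work surface at z = 0. Lengths are in m, angles in rad, forces in N, time in s.
With the tool pointing down it reaches from about 0.35 to 0.725 m from the base axis. Payload 6 kg.
Tool frame: the origin (TCP) lies midway between the tips of the shut fingers; the grasp point (between the pads) lies 19 mm behind it; z points along the fingers, y is the direction in which the jaws open and shut (so a half turn about z gives the same grasp; the last joint's range is limited). The gripper opens to 85 mm and grips with 20 to 120 N. Pads are 22 mm wide; open, the fingers measure 114 mm over their backs; the gripper's body (76 mm by 85 mm) begins 54 mm behind the grasp point. The pads swing forward as they close: fully open they stand 13 mm farther back than shut.
Start: joints at [1.557, 0.04, 0.085, 0, -1.615, -0.334], TCP at [0.204, 0.564, 0.231] pointing down, gripper open.
Joint ranges: [-2.56, 2.56], [-1.29, 2.01], [-1.08, 1.49], [-3.29, 1.98], [-2.81, -0.18], [-2.99, 2.99]. Speed limits (rad/s): [2.57, 2.57, 3.01, 3.14, 3.14, 3.14].

### API

Orientations are given as a unit quaternion [w, x, y, z].
In Python, from workcell import arm gives the robot as it stands. The module is installed in compiled form; this text tells all that it offers.
- The arm moves only by the tool drive_tool, never from a script. Its argument "deltas" is a list of rows, each an object with "travel": the shift along the tool's x, y, z normalised to -1 to 1, where 1 is 0.04 m, a list of three; "turn": the turn, a rotation vector about the tool's x, y, z normalised to -1 to 1, where 1 is 90 degrees, a list of three; "gripper": the closure, from 0 (fully open) to 1 (shut). In form: [{"travel": [dx, dy, dz], "turn": [rx, ry, rz], "gripper": gripper}, ...]. A call has 1 to 12 rows; each row shifts and turns the commanded pose from where the row before left it, along the tool's axes as they then stand; what a row does not reach is not made up. A row lasts 1/12 s, in which the tool goes at most 41.7 mm and 7.16 degrees, less where a joint would pass 70% of its speed; a pose out of reach is approached as far as the arm can. A call with a number of a shift or a turn outside -1 to 1 is refused whole. A call with a gripper value outside its range is refused whole. The fingers move at their own pace and stop on an object; the grip force is fixed at half the most. Time passes only in rows, so rows that do not move let the fingers close. It gives the time, the measured TCP pose, the force and the opening at its end, in the units of the state.
- arm.state(): the state, without advancing time (a new reading comes with each control period).
- arm.camera(name): name is "side" or "top"; returns the picture (384x512x3 uint8, red, green, blue); there is no depth.
- arm.camera_params(name): a dict with "vfov" (degrees; the focal length in pixels is half the picture's height over the tangent of half this angle, whatever the lens; pixels are square), "cx", "cy" (the principal point, pixels), "k1" (the pictures are not rectified: a ray, as slopes to the right and down, at radius r is drawn at 1 + k1 r^2 times it, then the intrinsics apply), "T" (4x4, takes a point from camera to world coordinates). Camera axes: x right, y down, z forward; pixel columns grow to the right and rows downward; lengths in m; the calibration is good to about 2 mm. A picture is of the moment at which its call begins. camera_params takes no time and is no camera call.
- arm.sign_off(): hands the job in, once; it reports no verdict.
The state is a dict: "clock": time; "qpos": joint angles; "dq": joint speeds; "joint_torque": joint torques, N m; "ee_pos": TCP position; "tool_rot": TCP orientation; "contact_force": force on the tool from outside, world axes, zero at the start; "ft_torque": the same for the moment, N m; "opening": finger opening in m.
Only numpy, scipy, OpenCV 4.12 (cv2) and the standard library are available. Lean on these libraries where they do the work, as an engineer would, in place of code of your own. Each camera call takes 0.05 s, during which the arm holds its last target.

## Working session

There is one attempt and no reset: what is moved stays moved. The work goes in short steps, Python scripts to look and compute and a tool call to move; the robot and the scene stay as the last step left them, time stands still between calls to the robot, and variables do not carry over. Pictures are saved under pics/ and viewed, and the job is handed in when it is done.

Besides the shell and the picture viewer there is one more tool, called after "Emit:" in YAML: its name, and indented under it one key for each argument. drive_tool: Moves the arm, as the interface text tells. Scaled input: -1 to 1 covers 0.04 m each way for a shift and 90 degrees each way for a turn. Its arguments: {"type":"object","properties":{"deltas":{"type":"array"}},"required":["deltas"]}

```bash
mkdir -p pics; python3 - <<'E'
from workcell import arm
import cv2,numpy as np
for n in ("top","side"):
    im=arm.camera(n); cv2.imwrite(f"pics/{n}0.png",im[:,:,::-1]); p=arm.camera_params(n); print(n,p)
s=arm.state(); print(s)
E
```

```text
top {'vfov': 48.19106959427466, 'cx': 258.2964990641852, 'cy': 192.39949655888452, 'k1': -0.027092171978871083, 'T': array([[-0.01191783, -0.98811423,  0.1532587 ,  0.48374825],
       [-0.99985305,  0.00988726, -0.01400464, -0.00375086],
       [ 0.01232288, -0.15340308, -0.98808686,  0.79668774],
       [ 0.        ,  0.        ,  0.        ,  1.        ]])}
side {'vfov': 56.7276368726708, 'cx': 259.59908436897484, 'cy': 189.32484633791, 'k1': -0.0608272080068719, 'T': array([[ 0.96566708, -0.19336491,  0.17348518,  0.48876819],
       [-0.2596982 , -0.70150271,  0.66366467, -0.4368231 ],
       [-0.00662913, -0.68593291, -0.72763459,  0.52096473],
       [ 0.        ,  0.        ,  0.        ,  1.        ]])}
{'clock': 0.1, 'qpos': array([ 1.55669296e+00,  4.07641824e-02,  8.39686443e-02, -4.02789387e-04,
       -1.61551211e+00, -3.33703376e-01]), 'dq': array([-0.00079421, -0.00127931,  0.00246066,  0.00105971,  0.0001736 ,
       -0.00233766]), 'joint_torque': array([-4.78093716e-03, -3.69346833e+01,  3.48284805e+01,  6.95180610e+00,
       -4.60477881e-03,  2.25222124e-06]), 'ee_pos': array([0.20433249, 0.56383622, 0.23040466]), 'tool_rot': array([ 7.78045490e-04,  9.84918109e-01, -1.73019386e-01, -7.83957673e-05]), 'contact_force': array([ 0.76474568,  0.01838142, -0.52849367]), 'ft_torque': array([-0.04159465, -0.0382074 , -0.0007398 ]), 'opening': 0.08548166606843624}
```

View pics/top0.png

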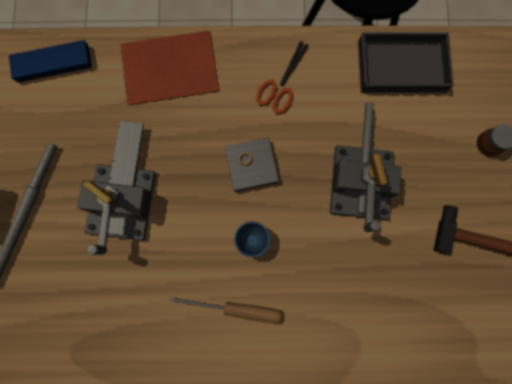

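View pics/side0.png

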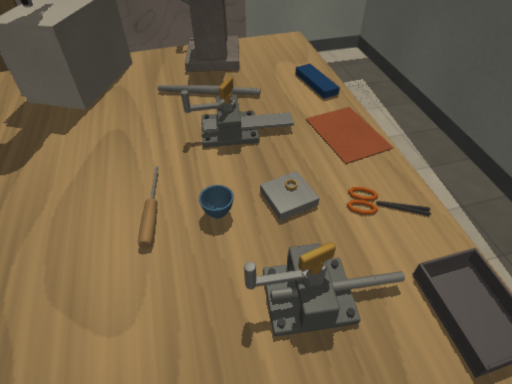

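```bash
cat > h.py <<'E'
import numpy as np,cv2
from workcell import arm
def ray(n,u,v):
    p=arm.camera_params(n); f=192/np.tan(np.radians(p['vfov']/2))
    d=np.array([(u-p['cx'])/f,(v-p['cy'])/f]); x=d.copy()
    for _ in range(20): x=d/(1+p['k1']*(x@x))
    T=p['T']; r=T[:3,:3]@np.array([x[0],x[1],1]); return T[:3,3],r
def onz(n,u,v,z):
    o,r=ray(n,u,v); return o+r*(z-o[2])/r[2]
def proj(n,P):
    p=arm.camera_params(n); f=192/np.tan(np.radians(p['vfov']/2)); T=p['T']
    c=T[:3,:3].T@(np.array(P)-T[:3,3]); s=c[:2]/c[2]; s=s*(1+p['k1']*(s@s)); return s[0]*f+p['cx'],s[1]*f+p['cy']
def tri(a,b):
    A=0;B=0
    for n,u,v in (a,b):
        o,r=ray(n,u,v); r/=np.linalg.norm(r); M=np.eye(3)-np.outer(r,r); A=A+M; B=B+M@o
    return np.linalg.solve(A,B)
def crop(im,x0,y0,x1,y1,k,name):
    c=cv2.resize(im[y0:y1,x0:x1,::-1],None,fx=k,fy=k,interpolation=cv2.INTER_CUBIC)
    cv2.imwrite(name,np.clip(c.astype(float)*1.6,0,255).astype(np.uint8))
def brass(im,box):
    h=cv2.cvtColor(im,cv2.COLOR_RGB2HSV); x0,y0,x1,y1=box
    m=np.zeros(im.shape[:2],np.uint8); m[y0:y1,x0:x1]=cv2.inRange(h,(14,170,100),(30,255,255))[y0:y1,x0:x1]
    return m
E
python3 - <<'E'
from h import *
t=cv2.imread('pics/top0.png')[:,:,::-1]; s=cv2.imread('pics/side0.png')[:,:,::-1]
crop(t,60,110,180,260,4,'pics/tc.png'); crop(s,150,70,310,160,5,'pics/sc.png')
h=cv2.cvtColor(t,cv2.COLOR_RGB2HSV); print(h[190,97],h[186,92],h[150,70])
h=cv2.cvtColor(s,cv2.COLOR_RGB2HSV); print(h[88,227])
E
```

```text
[ 20 162 113] [ 21 161 114] [ 16 134 105]
[ 19 155  66]
```

View pics/tc.png

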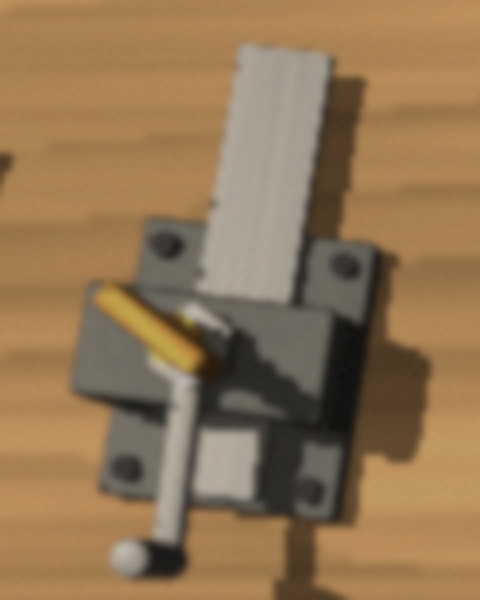

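View pics/sc.png

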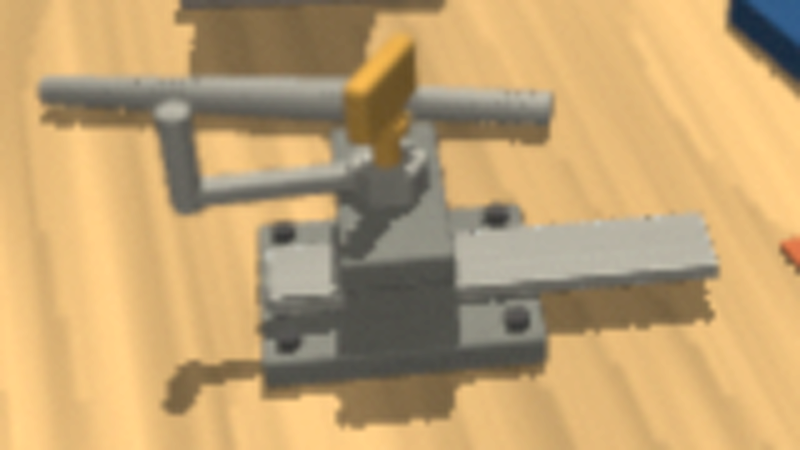

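```bash
python3 - <<'E'
from h import *
P=lambda x,y,z: onz('top',60+x/4-.4,110+y/4-.4,z)
t=cv2.imread('pics/top0.png')[:,:,::-1]
post=P(130,554,.117); a=P(103,293,.13); b=P(203,365,.13)
print('post',post,'wing',a,b,np.linalg.norm(a-b),(a+b)/2)
d=a-b; print('wingdir',np.degrees(np.arctan2(d[1],d[0])))
for z in(.02,.03):
  l=[P(243,45,z),P(203,290,z)]; r=[P(330,55,z),P(292,300,z)]
  for e in(l,r):
    d=e[0]-e[1]; print(z,'tongue',np.degrees(np.arctan2(d[1],d[0])),np.linalg.norm(l[0]-r[0]))
# base corners top z .016
for c in [(147,218),(380,243),(345,523),(100,490)]: print(P(*c,.016))
# bridge corners z .066
for c in [(95,283),(335,312),(323,425),(72,388)]: print('br',P(*c,.066))
S=lambda x,y:('side',150+x/5-.4,70+y/5-.4)
T=lambda x,y:('top',60+x/4-.4,110+y/4-.4)
print('tri post',tri(S(172,107),T(130,554)))
E
```

```text
post [0.50327894 0.24864612 0.117     ] wing [0.60511459 0.25922158 0.13      ] [0.57608862 0.21853502 0.13      ] 0.04997903158773523 [0.5906016 0.2388783 0.13     ]
wingdir 54.4957756472398
0.02 tongue -6.758363846852228 0.04140545454956625
0.02 tongue -6.771599474197703 0.04140545454956625
0.03 tongue -6.758363846852248 0.0408723515710376
0.03 tongue -6.771599474197706 0.0408723515710376
[0.66105873 0.28547205 0.016     ]
[0.6480969  0.17681037 0.016     ]
[0.51918631 0.18944124 0.016     ]
[0.53512646 0.30110218 0.016     ]
br [0.62119329 0.2881596  0.066     ]
br [0.60743323 0.1838655  0.066     ]
br [0.55861653 0.18758003 0.066     ]
br [0.5755638  0.29574328 0.066     ]
tri post [0.50364297 0.24725681 0.1207445 ]
```

Emit:
drive_tool:
  deltas:
    - {"travel": [0, 0, 0], "turn": [0, 0, -0.074], "gripper": 0.65}
    - {"travel": [0, 0, 0], "turn": [0, 0, -0.074], "gripper": 0.65}
    - {"travel": [0.7, 0.58, 0], "turn": [0, 0, 0], "gripper": 0.65}
    - {"travel": [0.7, 0.58, 0], "turn": [0, 0, 0], "gripper": 0.65}
    - {"travel": [0.7, 0.58, 0], "turn": [0, 0, 0], "gripper": 0.65}
    - {"travel": [0.7, 0.58, 0], "turn": [0, 0, 0], "gripper": 0.65}
    - {"travel": [0.7, 0.58, 0], "turn": [0, 0, 0], "gripper": 0.65}
    - {"travel": [0.7, 0.58, 0], "turn": [0, 0, 0], "gripper": 0.65}
    - {"travel": [0.7, 0.58, 0], "turn": [0, 0, 0], "gripper": 0.65}
    - {"travel": [0.7, 0.58, 0], "turn": [0, 0, 0], "gripper": 0.65}
    - {"travel": [0.7, 0.58, 0], "turn": [0, 0, 0], "gripper": 0.65}
    - {"travel": [0.7, 0.58, 0], "turn": [0, 0, 0], "gripper": 0.65}

```text
clock: 1.1
ee_pos: [0.4567, 0.2998, 0.2311]
tool_rot: [0.0, 0.998, -0.057, -0.0]
contact_force: [1.8, 1.3, -0.1]
opening: 0.03
```

Emit:
drive_tool:
  deltas:
    - {"travel": [0, 0, 0], "turn": [0, 0, 0], "gripper": 0.65}
    - {"travel": [0, 0, 0], "turn": [0, 0, 0], "gripper": 0.65}

```text
clock: 1.27
ee_pos: [0.4568, 0.2998, 0.2307]
tool_rot: [0.0, 0.998, -0.059, -0.0]
contact_force: [0.2, 0.0, 0.9]
opening: 0.0298
```

```bash
cat >> h.py <<'E'
AX=np.array([0.5907,0.2386]); G=np.radians(-6.7)
def go(tx,ty,tz):
    s=arm.state(); w,x,y,z=s['tool_rot']
    from scipy.spatial.transform import Rotation as Ro
    R=Ro.from_quat([x,y,z,w]).as_matrix(); d=R.T@(np.array([tx,ty,tz])-s['ee_pos'])
    print('pos',s['ee_pos'].round(4),'tooly deg',np.degrees(np.arctan2(R[1,1],R[0,1]))%360,'tilt',R[2].round(4),'travel units',(d/.04).round(3),'F',s['contact_force'].round(1),'t',s['clock'],'q',s['qpos'].round(2))
def post(a): # world pos of post at nut angle a deg
    t=G+np.pi+np.radians(a); return AX+.09*np.array([np.cos(t),np.sin(t)])
E
python3 - <<'E'
from h import *
print(post(0),post(60)); go(*post(0),.23)
E
```

```text
[0.50131464 0.24910037] [0.53691374 0.16644019]
pos [0.4568 0.2998 0.2307] tooly deg 263.1906665931308 tilt [-7.e-04  9.e-04 -1.e+00] travel units [1.254 1.127 0.018] F [0.2 0.  0.9] t 1.2667 q [ 0.95 -0.1  -0.05 -0.   -1.62  0.5 ]
```

Emit:
drive_tool:
  deltas:
    - {"travel": [0.63, 0.56, 0], "turn": [0, 0, 0], "gripper": 0.65}
    - {"travel": [0.63, 0.56, 0], "turn": [0, 0, 0], "gripper": 0.65}
    - {"travel": [0, 0, 0.65], "turn": [0, 0, 0], "gripper": 0.65}
    - {"travel": [0, 0, 0.65], "turn": [0, 0, 0], "gripper": 0.65}
    - {"travel": [0, 0, 0.65], "turn": [0, 0, 0], "gripper": 0.65}
    - {"travel": [0, 0, 0.65], "turn": [0, 0, 0], "gripper": 0.65}
    - {"travel": [0, 0, 0], "turn": [0, 0, 0], "gripper": 0.65}

```text
clock: 1.85
ee_pos: [0.4976, 0.2504, 0.1207]
tool_rot: [0.003, 0.998, -0.057, -0.004]
contact_force: [-1.7, -0.0, -1.8]
opening: 0.0299
```

```bash
python3 - <<'E'
from h import *
go(*post(0),.087)
im=arm.camera('side'); crop(im,130,40,310,160,4,'pics/s1.png')
E
```

```text
pos [0.4976 0.2504 0.1207] tooly deg 263.4365617322141 tilt [-0.008  0.006 -1.   ] travel units [0.103 0.017 0.842] F [-1.7 -0.  -1.8] t 1.85 q [ 0.82 -0.05 -0.2  -0.   -1.43  0.63]
```

View pics/s1.png

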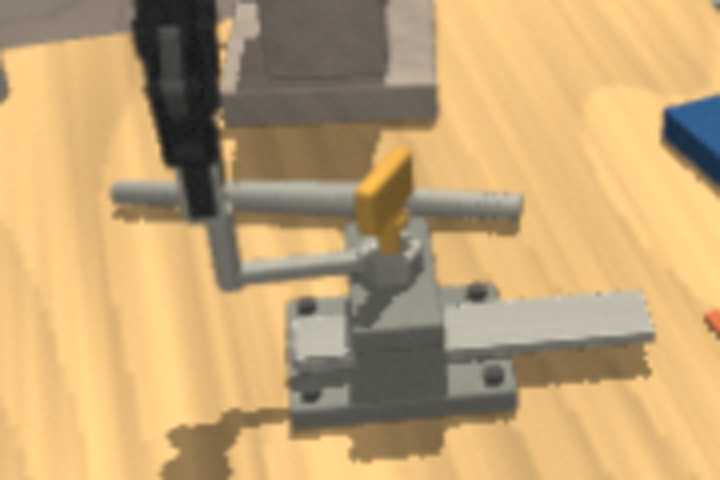

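Emit:
drive_tool:
  deltas:
    - {"travel": [0.1, 0.02, 0.28], "turn": [0, 0, 0], "gripper": 0.65}
    - {"travel": [0, 0, 0.28], "turn": [0, 0, 0], "gripper": 0.65}
    - {"travel": [0, 0, 0.28], "turn": [0, 0, 0], "gripper": 0.65}
    - {"travel": [0, 0, 0], "turn": [0, 0, 0], "gripper": 0.73}
    - {"travel": [0, 0, 0], "turn": [0, 0, 0], "gripper": 0.73}
    - {"travel": [0, 0, 0], "turn": [0, 0, 0], "gripper": 0.73}

```text
clock: 2.4
ee_pos: [0.505, 0.2499, 0.0943]
tool_rot: [-0.0, 0.998, -0.058, 0.0]
contact_force: [0.0, 0.8, -0.5]
opening: 0.0231
```

```bash
python3 - <<'E'
from h import *
go(*post(0),.087)
E
```

```text
pos [0.505  0.2499 0.0943] tooly deg 263.3971234825779 tilt [ 7.e-04 -2.e-04 -1.e+00] travel units [-0.089  0.031  0.182] F [ 0.   0.8 -0.5] t 2.4 q [ 0.82 -0.03 -0.24  0.   -1.36  0.64]
```

Emit:
drive_tool:
  deltas:
    - {"travel": [-0.09, 0.03, 0.18], "turn": [0, 0, 0], "gripper": 0.73}
    - {"travel": [0, 0, 0], "turn": [0, 0, 0], "gripper": 0.73}
    - {"travel": [0.0033, 0.1217, 0], "turn": [0, 0, -0.0344], "gripper": 0.73}
    - {"travel": [0.0033, 0.1217, 0], "turn": [0, 0, -0.0344], "gripper": 0.73}
    - {"travel": [0.0033, 0.1217, 0], "turn": [0, 0, -0.0344], "gripper": 0.73}
    - {"travel": [0.0033, 0.1217, 0], "turn": [0, 0, -0.0344], "gripper": 0.73}
    - {"travel": [0.0033, 0.1217, 0], "turn": [0, 0, -0.0344], "gripper": 0.73}
    - {"travel": [0.0033, 0.1217, 0], "turn": [0, 0, -0.0344], "gripper": 0.73}
    - {"travel": [0.0033, 0.1217, 0], "turn": [0, 0, -0.0344], "gripper": 0.73}
    - {"travel": [0.0033, 0.1217, 0], "turn": [0, 0, -0.0344], "gripper": 0.73}
    - {"travel": [0.0033, 0.1217, 0], "turn": [0, 0, -0.0344], "gripper": 0.73}
    - {"travel": [0.0033, 0.1217, 0], "turn": [0, 0, -0.0344], "gripper": 0.73}

```text
clock: 3.4
ee_pos: [0.5086, 0.2021, 0.0868]
tool_rot: [-0.001, 0.977, 0.212, 0.001]
contact_force: [0.3, 2.6, 0.1]
opening: 0.0232
```

```bash
python3 - <<'E'
from h import *
go(*post(31),.087)
im=arm.camera('side'); crop(im,130,40,310,160,4,'pics/s2.png')
E
```

```text
pos [0.5086 0.2021 0.0868] tooly deg 294.5299691541842 tilt [ 0.0016 -0.0011 -1.    ] travel units [-0.004  0.013 -0.006] F [0.3 2.6 0.1] t 3.4 q [ 0.75 -0.07 -0.29 -0.   -1.35  1.25]
```

View pics/s2.png

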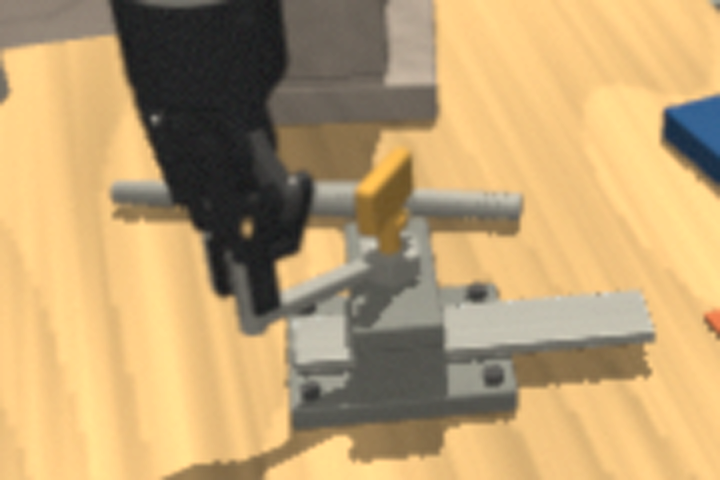

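The lever (crop, from (375,270) to the post at (255,310)) swings along, the wing at (385,190) is unmoved. Continue the arc.

Emit:
drive_tool:
  deltas:
    - {"travel": [0.0033, 0.1217, 0], "turn": [0, 0, -0.0344], "gripper": 0.73}
    - {"travel": [0.0033, 0.1217, 0], "turn": [0, 0, -0.0344], "gripper": 0.73}
    - {"travel": [0.0033, 0.1217, 0], "turn": [0, 0, -0.0344], "gripper": 0.73}
    - {"travel": [0.0033, 0.1217, 0], "turn": [0, 0, -0.0344], "gripper": 0.73}
    - {"travel": [0.0033, 0.1217, 0], "turn": [0, 0, -0.0344], "gripper": 0.73}
    - {"travel": [0.0033, 0.1217, 0], "turn": [0, 0, -0.0344], "gripper": 0.73}
    - {"travel": [0.0033, 0.1217, 0], "turn": [0, 0, -0.0344], "gripper": 0.73}
    - {"travel": [0.0033, 0.1217, 0], "turn": [0, 0, -0.0344], "gripper": 0.73}
    - {"travel": [0.0033, 0.1217, 0], "turn": [0, 0, -0.0344], "gripper": 0.73}
    - {"travel": [0.0033, 0.1217, 0], "turn": [0, 0, -0.0344], "gripper": 0.73}
    - {"travel": [0, 0, 0], "turn": [0, 0, 0], "gripper": 0.65}
    - {"travel": [0, 0, 0], "turn": [0, 0, 0], "gripper": 0.65}

```text
clock: 4.45
ee_pos: [0.5391, 0.1644, 0.0865]
tool_rot: [0.0, 0.886, 0.463, -0.0]
contact_force: [-1.0, -0.3, -0.6]
opening: 0.0298
```

Emit:
drive_tool:
  deltas:
    - {"travel": [0, 0, -0.5], "turn": [0, 0, 0], "gripper": 0.65}
    - {"travel": [0, 0, -0.5], "turn": [0, 0, 0], "gripper": 0.65}
    - {"travel": [0, 0, -0.5], "turn": [0, 0, 0], "gripper": 0.65}
    - {"travel": [0, 0, -0.5], "turn": [0, 0, 0], "gripper": 0.65}
    - {"travel": [0, 0, -0.5], "turn": [0, 0, 0], "gripper": 0.65}
    - {"travel": [0, 0, 0], "turn": [0, 0, 0], "gripper": 0.65}

```text
clock: 4.95
ee_pos: [0.5406, 0.1649, 0.1917]
tool_rot: [0.001, 0.886, 0.463, 0.003]
contact_force: [-0.1, 0.0, 1.2]
opening: 0.0299
```

```bash
python3 - <<'E'
from h import *
go(*AX,.18)
im=arm.camera('side'); crop(im,130,40,310,160,4,'pics/s3.png')
im=arm.camera('top'); crop(im,50,110,200,260,4,'pics/t3.png')
E
```

```text
pos [0.5406 0.1649 0.1917] tooly deg 325.18813733775187 tilt [ 0.0056  0.0042 -1.    ] travel units [ 2.225 -0.025  0.304] F [-0.1  0.   1.2] t 4.95 q [ 0.65 -0.06 -0.09  0.   -1.54  1.88]
```

View pics/s3.png

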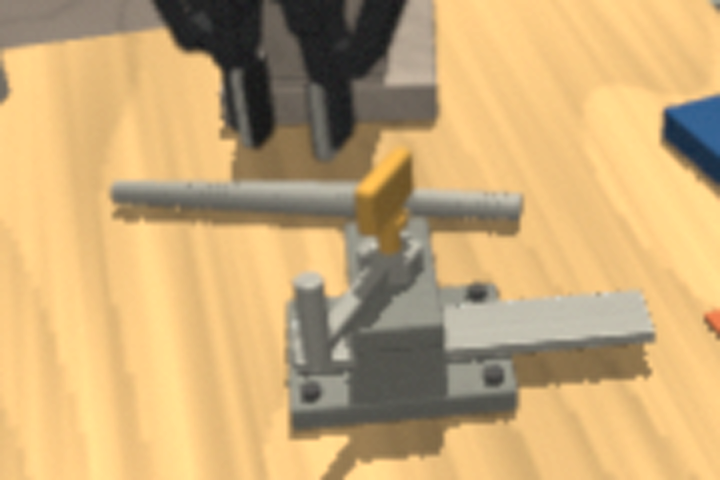

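View pics/t3.png

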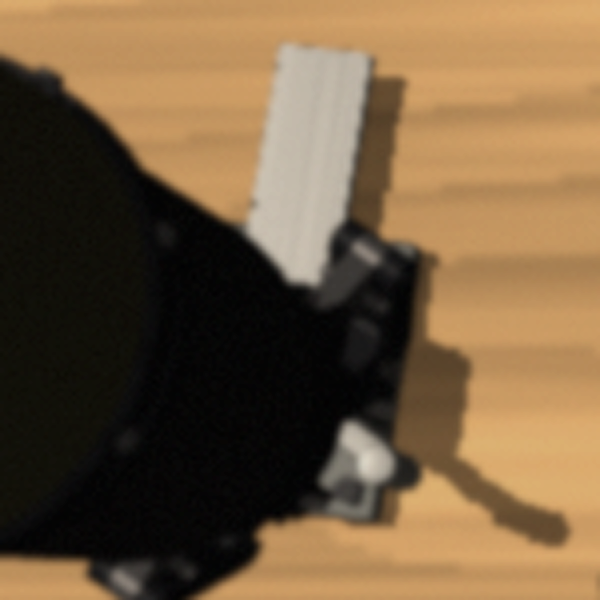

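```bash
python3 - <<'E'
from h import *
for p in (onz('side',130+309/4-.4,40+281/4-.4,.117),onz('top',50+374/4-.4,110+461/4-.4,.117)):
    d=p[:2]-AX; print(p,np.linalg.norm(d),np.degrees(np.arctan2(d[1],d[0])-G-np.pi)%360)
E
```

```text
[0.54027732 0.16968808 0.117     ] 0.08538910672840672 60.507162137659805
[0.5390547  0.16945555 0.117     ] 0.08630290584971824 59.94324786887216
```

Emit:
drive_tool:
  deltas:
    - {"travel": [0.55, 0, 0], "turn": [0, 0, 0], "gripper": 0.4}
    - {"travel": [0.55, 0, 0], "turn": [0, 0, 0], "gripper": 0.4}
    - {"travel": [0.55, 0, 0], "turn": [0, 0, 0], "gripper": 0.4}
    - {"travel": [0.55, 0, 0], "turn": [0, 0, 0], "gripper": 0.4}
    - {"travel": [0, 0, 0.3], "turn": [0, 0, 0], "gripper": 0.4}
    - {"travel": [0, 0, 0], "turn": [0, 0, 0], "gripper": 0.4}
    - {"travel": [0, 0, 0], "turn": [0, 0, 0], "gripper": 0.4}

```text
clock: 5.63
ee_pos: [0.5883, 0.2363, 0.1723]
tool_rot: [0.0, 0.886, 0.464, -0.002]
contact_force: [-0.1, -0.0, -0.5]
opening: 0.0509
```

```bash
python3 - <<'E'
from h import *
go(*AX,.098)
E
```

```text
pos [0.5883 0.2363 0.1723] tooly deg 325.2772942631278 tilt [-0.0039 -0.0014 -1.    ] travel units [0.089 0.019 1.856] F [-0.1 -0.  -0.5] t 5.6333 q [ 0.7   0.13  0.08 -0.   -1.52  1.84]
```

Emit:
drive_tool:
  deltas:
    - {"travel": [0.06, 0.02, 0.4], "turn": [0, 0, 0], "gripper": 0.4}
    - {"travel": [0, 0, 0.4], "turn": [0, 0, 0], "gripper": 0.4}
    - {"travel": [0, 0, 0.4], "turn": [0, 0, 0], "gripper": 0.4}
    - {"travel": [0, 0, 0.4], "turn": [0, 0, 0], "gripper": 0.4}
    - {"travel": [0, 0, 0.2], "turn": [0, 0, 0], "gripper": 0.4}
    - {"travel": [0, 0, 0], "turn": [0, 0, 0], "gripper": 0.4}
    - {"travel": [0, 0, 0], "turn": [0, 0, 0], "gripper": 0.4}
    - {"travel": [0, 0, 0], "turn": [0, 0, 0], "gripper": 0.4}

```text
clock: 6.3
ee_pos: [0.5919, 0.2384, 0.1042]
tool_rot: [0.0, 0.886, 0.464, 0.001]
contact_force: [0.8, 0.9, 1.2]
opening: 0.0515
```

```bash
python3 - <<'E'
from h import *
go(*AX,.098)
im=arm.camera('side'); crop(im,130,40,310,160,4,'pics/s4.png')
E
```

```text
pos [0.5919 0.2384 0.1042] tooly deg 325.30169631220525 tilt [ 0.0017  0.0013 -1.    ] travel units [-0.014 -0.027  0.155] F [0.8 0.9 1.2] t 6.3 q [ 0.7   0.16 -0.02  0.   -1.39  1.84]
```

View pics/s4.png

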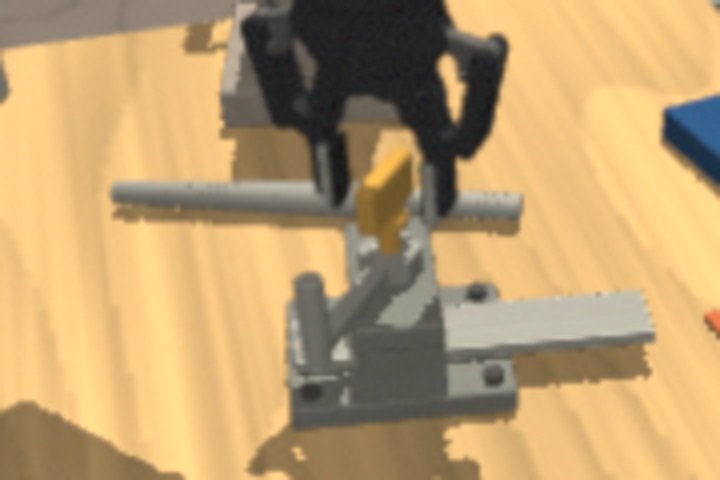

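Emit:
drive_tool:
  deltas:
    - {"travel": [0, -0.02, 0.15], "turn": [0, 0, 0], "gripper": 0.4}
    - {"travel": [0, 0, 0], "turn": [0, 0, 0], "gripper": 0.7}
    - {"travel": [0, 0, 0], "turn": [0, 0, 0], "gripper": 0.8}
    - {"travel": [0, 0, 0], "turn": [0, 0, 0], "gripper": 1}
    - {"travel": [0, 0, 0], "turn": [0, 0, 0], "gripper": 1}
    - {"travel": [0, 0, 0], "turn": [0, 0, 0], "gripper": 1}
    - {"travel": [0, 0, 0], "turn": [0, 0, 0], "gripper": 1}

```text
clock: 6.93
ee_pos: [0.5899, 0.2393, 0.0968]
tool_rot: [-0.0, 0.886, 0.464, -0.001]
contact_force: [-5.6, 1.3, 3.0]
opening: 0.0178
```

```bash
python3 - <<'E'
from h import *
go(*AX,.098)
print(arm.state()['opening'],arm.state()['ft_torque'])
E
```

```text
pos [0.5899 0.2393 0.0968] tooly deg 325.34374581695397 tilt [-5.0e-04 -1.2e-03 -1.0e+00] travel units [-0.004  0.027 -0.031] F [-5.6  1.3  3. ] t 6.9333 q [ 0.7   0.16 -0.03 -0.   -1.38  1.84]
0.017834791024025704 [ 0.47865448  1.84427947 -0.02199571]
```

Emit:
drive_tool:
  deltas:
    - {"travel": [0, 0, 0], "turn": [0, 0, 0], "gripper": 1}
    - {"travel": [0, 0, 0], "turn": [0, 0, 0], "gripper": 1}
    - {"travel": [0, 0, 0], "turn": [0, 0, 0], "gripper": 1}
    - {"travel": [0, 0, 0], "turn": [0, 0, 0], "gripper": 1}

```text
clock: 7.27
ee_pos: [0.5899, 0.2393, 0.0967]
tool_rot: [-0.0, 0.886, 0.464, -0.001]
contact_force: [-4.8, 0.8, 2.6]
opening: 0.0182
```

```bash
python3 - <<'E'
from h import *
go(*AX,.098)
print(arm.state()['opening'],arm.state()['ft_torque'])
im=arm.camera('side'); crop(im,180,50,280,130,7,'pics/s5.png')
E
```

```text
pos [0.5899 0.2393 0.0967] tooly deg 325.3458108120496 tilt [-6.0e-04 -1.2e-03 -1.0e+00] travel units [-0.004  0.027 -0.032] F [-4.8  0.8  2.6] t 7.2667 q [ 0.7   0.16 -0.03 -0.   -1.38  1.84]
0.01822178853247537 [ 0.50578645  1.82499539 -0.00943865]
```

View pics/s5.png

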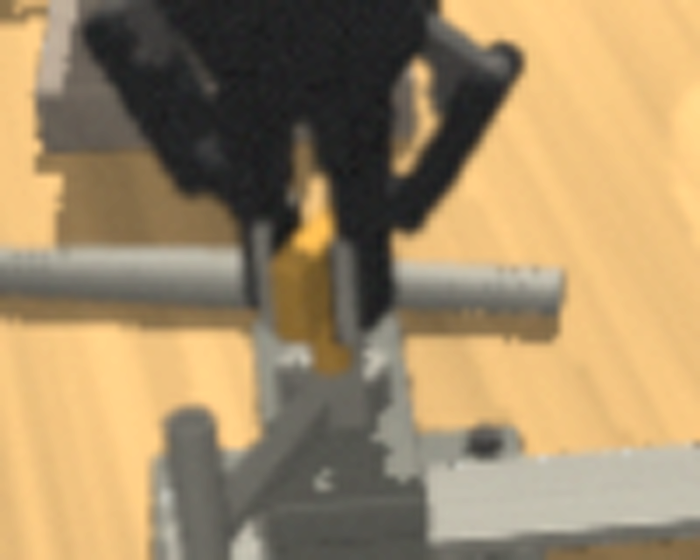

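Emit:
drive_tool:
  deltas:
    - {"travel": [0, 0, 0], "turn": [0, 0, 0], "gripper": 0.6}
    - {"travel": [0, 0, 0], "turn": [0, 0, 0], "gripper": 0.6}
    - {"travel": [0, 0.02, -0.25], "turn": [0, 0, 0], "gripper": 0.6}
    - {"travel": [0, 0, 0], "turn": [0, 0, 0], "gripper": 0.6}
    - {"travel": [0, 0, 0], "turn": [0, 0, 0], "gripper": 0.6}
    - {"travel": [0, 0, 0], "turn": [0, 0, 0], "gripper": 0.6}

```text
clock: 7.82
ee_pos: [0.5916, 0.2385, 0.1069]
tool_rot: [-0.0, 0.886, 0.464, 0.0]
contact_force: [-0.1, -0.4, -1.1]
opening: 0.0341
```

```bash
python3 - <<'E'
from h import *
go(*AX,.107)
print(arm.state()['opening'],arm.state()['ft_torque'])
im=arm.camera('side'); crop(im,180,50,280,130,7,'pics/s6.png')
E
```

```text
pos [0.5916 0.2385 0.1069] tooly deg 325.3010238296032 tilt [ 7.e-04  3.e-04 -1.e+00] travel units [-0.01  -0.02  -0.002] F [-0.1 -0.4 -1.1] t 7.8167 q [ 0.7   0.16 -0.01  0.   -1.4   1.84]
0.034083000176496826 [-0.02314373 -0.03780266 -0.02373263]
```

View pics/s6.png

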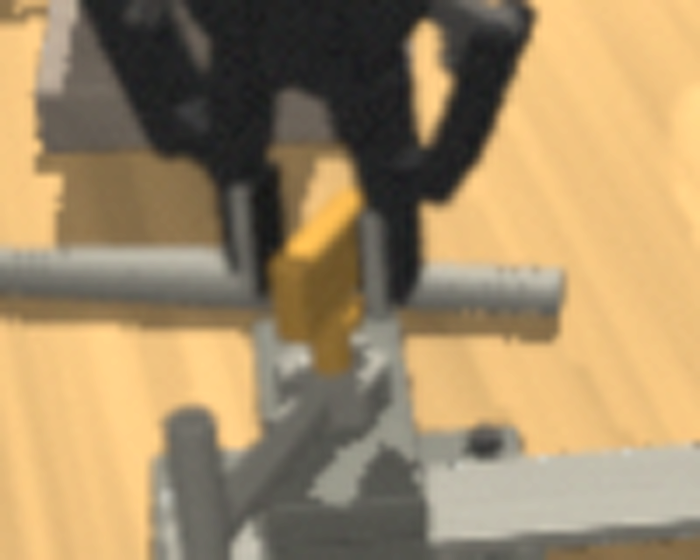

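Emit:
drive_tool:
  deltas:
    - {"travel": [0, -0.02, 0], "turn": [0, 0, 0], "gripper": 0.75}
    - {"travel": [0, 0, 0], "turn": [0, 0, 0], "gripper": 0.8}
    - {"travel": [0, 0, 0], "turn": [0, 0, 0], "gripper": 0.9}
    - {"travel": [0, 0, 0], "turn": [0, 0, 0], "gripper": 1}
    - {"travel": [0, 0, 0], "turn": [0, 0, 0], "gripper": 1}
    - {"travel": [0, 0, 0], "turn": [0, 0, 0], "gripper": 1}

```text
clock: 8.37
ee_pos: [0.5898, 0.2392, 0.1064]
tool_rot: [-0.0, 0.886, 0.464, -0.001]
contact_force: [-5.0, 0.2, 2.3]
opening: 0.0109
```

```bash
python3 - <<'E'
from h import *
go(*AX,.107)
print(arm.state()['opening'],arm.state()['ft_torque'])
E
```

```text
pos [0.5898 0.2392 0.1064] tooly deg 325.3474092550558 tilt [-0.0011 -0.0013 -1.    ] travel units [ 0.001  0.027 -0.014] F [-5.   0.2  2.3] t 8.3667 q [ 0.7   0.16 -0.02 -0.   -1.4   1.84]
0.010855309326782579 [0.28419419 1.67883607 0.05488908]
```

Emit:
drive_tool:
  deltas:
    - {"travel": [0, 0, 0], "turn": [0, 0, 0.045], "gripper": 1}
    - {"travel": [0, 0, 0], "turn": [0, 0, 0.045], "gripper": 1}
    - {"travel": [0, 0, 0], "turn": [0, 0, 0.045], "gripper": 1}
    - {"travel": [0, 0, 0], "turn": [0, 0, 0.045], "gripper": 1}
    - {"travel": [0, 0, 0], "turn": [0, 0, 0.045], "gripper": 1}
    - {"travel": [0, 0, 0], "turn": [0, 0, 0.045], "gripper": 1}
    - {"travel": [0, 0, 0], "turn": [0, 0, 0.045], "gripper": 1}
    - {"travel": [0, 0, 0], "turn": [0, 0, 0.045], "gripper": 1}
    - {"travel": [0, 0, 0], "turn": [0, 0, 0.045], "gripper": 1}
    - {"travel": [0, 0, 0], "turn": [0, 0, 0.045], "gripper": 1}
    - {"travel": [0, 0, 0], "turn": [0, 0, 0.045], "gripper": 1}
    - {"travel": [0, 0, 0], "turn": [0, 0, 0.045], "gripper": 1}

```text
clock: 9.37
ee_pos: [0.5879, 0.2423, 0.1065]
tool_rot: [-0.002, 0.998, 0.058, -0.002]
contact_force: [-16.2, 12.1, 6.6]
opening: 0.0105
```

Emit:
drive_tool:
  deltas:
    - {"travel": [0, 0, 0], "turn": [0, 0, 0.04], "gripper": 1}
    - {"travel": [0, 0, 0], "turn": [0, 0, 0.04], "gripper": 1}
    - {"travel": [0, 0, 0], "turn": [0, 0, 0.04], "gripper": 1}
    - {"travel": [0, 0, 0], "turn": [0, 0, 0.03], "gripper": 1}
    - {"travel": [0, 0, 0], "turn": [0, 0, 0], "gripper": 1}
    - {"travel": [0, 0, 0], "turn": [0, 0, 0], "gripper": 1}

```text
clock: 9.87
ee_pos: [0.5879, 0.2434, 0.1064]
tool_rot: [-0.003, 0.998, -0.058, -0.002]
contact_force: [-14.4, 14.3, 5.6]
opening: 0.0107
```

```bash
python3 - <<'E'
from h import *
go(*AX,.107)
print(arm.state()['opening'],arm.state()['ft_torque'])
im=arm.camera('side'); crop(im,130,40,310,160,4,'pics/s7.png')
E
```

```text
pos [0.5879 0.2434 0.1064] tooly deg 263.4009953984853 tilt [-0.0044 -0.0053 -1.    ] travel units [ 0.083  0.111 -0.015] F [-14.4  14.3   5.6] t 9.8667 q [ 0.7   0.16 -0.01 -0.01 -1.4   0.75]
0.01073185229985208 [ 4.31034723  4.87943321 -0.00573583]
```

View pics/s7.png

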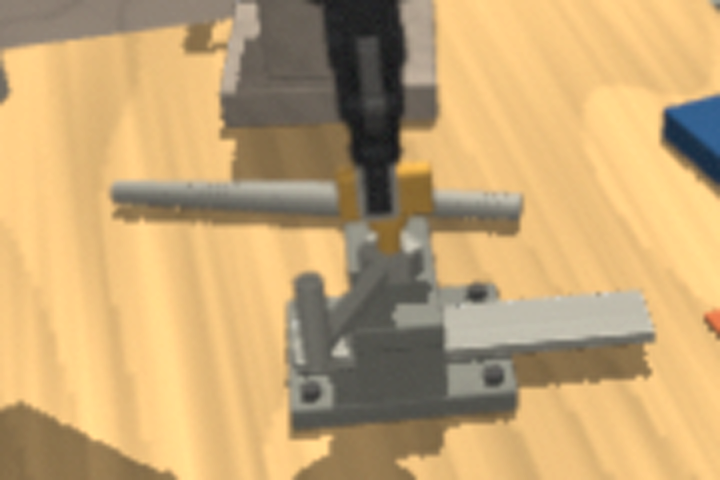

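Emit:
drive_tool:
  deltas:
    - {"travel": [0, 0, 0], "turn": [0, 0, 0], "gripper": 0.6}
    - {"travel": [0, 0, 0], "turn": [0, 0, 0], "gripper": 0.55}
    - {"travel": [0, 0, 0], "turn": [0, 0, 0], "gripper": 0.5}
    - {"travel": [0, 0, 0], "turn": [0, 0, 0], "gripper": 0.5}

```text
clock: 10.25
ee_pos: [0.5909, 0.2385, 0.1064]
tool_rot: [0.0, 0.998, -0.059, 0.0]
contact_force: [-0.2, 0.6, -0.6]
opening: 0.0426
```

```bash
python3 - <<'E'
from h import *
go(*AX,.107)
im=arm.camera('side'); crop(im,180,50,280,130,7,'pics/s8.png')
E
```

```text
pos [0.5909 0.2385 0.1064] tooly deg 263.1863190171747 tilt [ 2.e-04  5.e-04 -1.e+00] travel units [-0.006 -0.003 -0.015] F [-0.2  0.6 -0.6] t 10.25 q [ 0.7   0.16 -0.02  0.   -1.4   0.75]
```

View pics/s8.png

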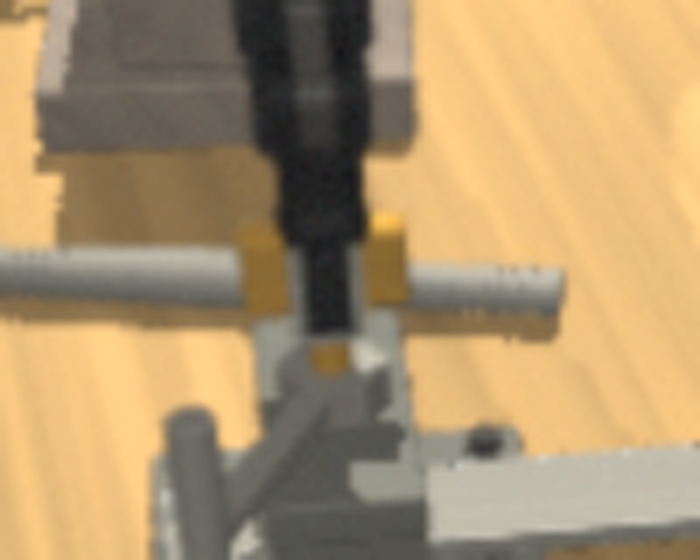

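Emit:
drive_tool:
  deltas:
    - {"travel": [0, 0, -0.5], "turn": [0, 0, 0], "gripper": 0.5}
    - {"travel": [0, 0, -0.55], "turn": [0, 0, 0], "gripper": 0.5}
    - {"travel": [0, 0, -0.55], "turn": [0, 0, 0], "gripper": 0.5}
    - {"travel": [0, 0, -0.5], "turn": [0, 0, 0], "gripper": 0.5}
    - {"travel": [-0.56, 0.65, 0], "turn": [0, 0, 0], "gripper": 0.65}
    - {"travel": [-0.56, 0.65, 0], "turn": [0, 0, 0], "gripper": 0.65}
    - {"travel": [-0.5, 0.65, 0], "turn": [0, 0, 0], "gripper": 0.65}
    - {"travel": [-0.5, 0.65, 0], "turn": [0, 0, 0], "gripper": 0.65}
    - {"travel": [-0.5, 0.65, 0], "turn": [0, 0, 0], "gripper": 0.65}
    - {"travel": [0, 0, 0], "turn": [0, 0, 0], "gripper": 0.65}

```text
clock: 11.13
ee_pos: [0.4692, 0.1191, 0.1919]
tool_rot: [-0.001, 0.998, -0.06, 0.001]
contact_force: [1.9, 0.9, 0.6]
opening: 0.0299
```

```bash
python3 - <<'E'
from h import *
go(*post(60),.17)
im=arm.camera('side'); crop(im,180,50,280,130,7,'pics/s9.png'); cv2.imwrite('pics/s9r.png',im[:,:,::-1])
im=arm.camera('top'); crop(im,50,110,200,260,5,'pics/t9.png'); cv2.imwrite('pics/t9r.png',im[:,:,::-1])
E
```

```text
pos [0.4692 0.1191 0.1919] tooly deg 263.11215241909383 tilt [ 0.0021 -0.0013 -1.    ] travel units [ 1.538 -1.378  0.553] F [1.9 0.9 0.6] t 11.1333 q [ 0.67 -0.28 -0.28  0.   -1.57  0.78]
```

View pics/s9.png

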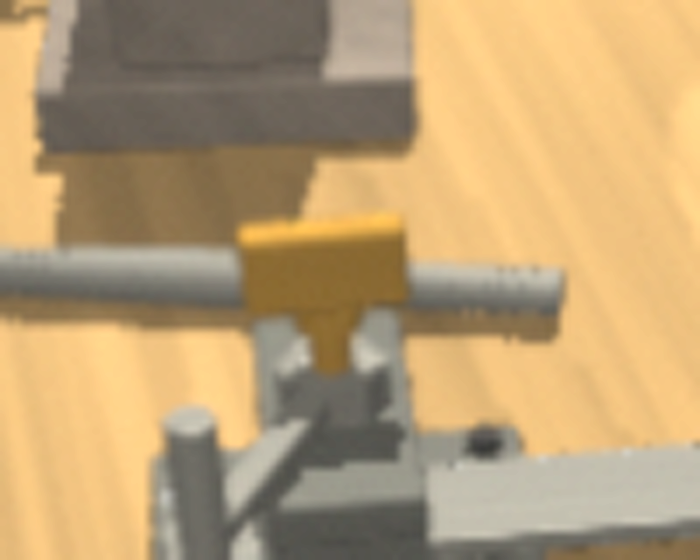

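View pics/t9.png

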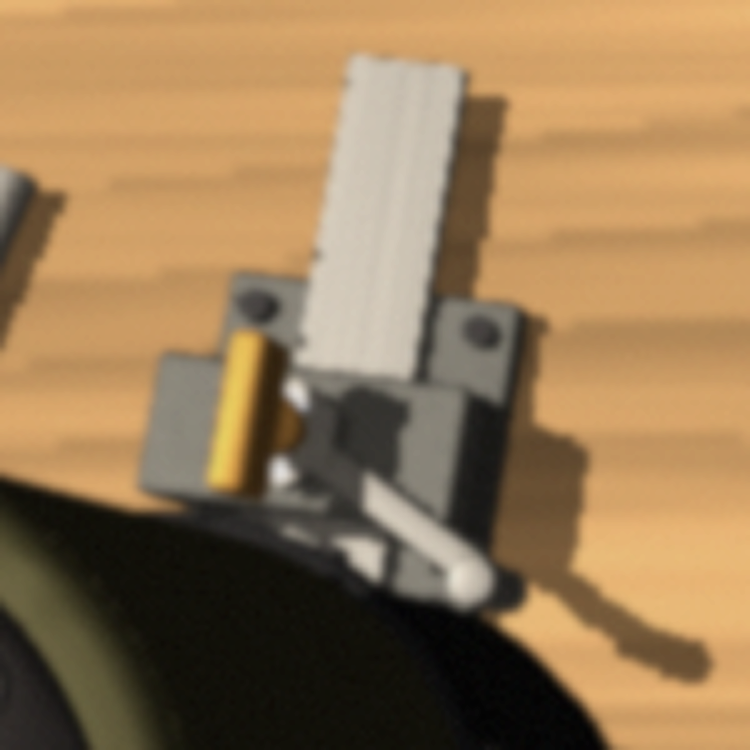

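```bash
python3 - <<'E'
from h import *
A=lambda d:np.degrees(np.arctan2(d[1],d[0]))
t=lambda x,y,z:onz('top',50+x/5-.4,110+y/5-.4,z)
s=lambda x,y,z:onz('side',180+x/7-.43,50+y/7-.43,z)
print('top wing L',A(t(237,335,.13)-t(209,485,.13)))
print('side wing top near edge',A(s(405,232,.13)-s(243,245,.13)),'far',A(s(402,214,.13)-s(243,228,.13)),'bottom',A(s(405,301,.102)-s(247,314,.102)))
print('tongue',A(t(350,62,.03)-t(304,355,.03)),A(t(464,76,.03)-t(420,375,.03)))
# mask-based
im=cv2.imread('pics/t9r.png')[:,:,::-1]; h=cv2.cvtColor(im,cv2.COLOR_RGB2HSV)
m=cv2.inRange(h,(15,185,90),(30,255,255)); m[:170]=0;m[215:]=0;m[:,:85]=0;m[:,112:]=0
c=np.argwhere(m)[:,::-1]; P=np.array([onz('top',u,v,.13)[:2] for u,v in c])
print(len(c)); w,V=np.linalg.eigh(np.cov(P.T)); print('pca',A(V[:,1]*np.sign(V[0,1])),P.mean(0),2*np.sqrt(3*w))
E
```

```text
top wing L -7.8841873000161335
side wing top near edge -7.185137832692037 far -6.249944000757556 bottom -7.212452719412334
tongue -6.40381760033695 -6.349692121663442
0
  avg = a.mean(axis, **keepdims_kw)
  ret = um.true_divide(
<stdin>:12: RuntimeWarning: Degrees of freedom <= 0 for slice
  c *= np.true_divide(1, fact)
  c *= np.true_divide(1, fact)
Traceback (most recent call last):
ValueError: not enough values to unpack (expected 2, got 0)

During handling of the above exception, another exception occurred:

Traceback (most recent call last):
numpy.linalg.LinAlgError: 0-dimensional array given. Array must be at least two-dimensional
```

Emit:
drive_tool:
  deltas:
    - {"travel": [0, 0, 0], "turn": [0, 0, -0.067], "gripper": 0.65}
    - {"travel": [0, 0, 0], "turn": [0, 0, -0.067], "gripper": 0.65}
    - {"travel": [0, 0, 0], "turn": [0, 0, -0.067], "gripper": 0.65}
    - {"travel": [0, 0, 0], "turn": [0, 0, -0.067], "gripper": 0.65}
    - {"travel": [0, 0, 0], "turn": [0, 0, -0.067], "gripper": 0.65}
    - {"travel": [0, 0, 0], "turn": [0, 0, -0.067], "gripper": 0.65}
    - {"travel": [0, 0, 0], "turn": [0, 0, -0.067], "gripper": 0.65}
    - {"travel": [0, 0, 0], "turn": [0, 0, -0.067], "gripper": 0.65}
    - {"travel": [0, 0, 0], "turn": [0, 0, -0.067], "gripper": 0.65}
    - {"travel": [0, 0, 0], "turn": [0, 0, -0.065], "gripper": 0.65}
    - {"travel": [0, 0, 0], "turn": [0, 0, 0], "gripper": 0.65}

```text
clock: 12.15
ee_pos: [0.4718, 0.1226, 0.19]
tool_rot: [0.0, 0.893, 0.45, -0.001]
contact_force: [-0.4, 0.3, 0.1]
opening: 0.0302
```

```bash
python3 - <<'E'
from h import *
go(*post(60),.087)
E
```

```text
pos [0.4718 0.1226 0.19  ] tooly deg 323.53593831281603 tilt [-1.1e-03 -2.0e-04 -1.0e+00] travel units [1.851 0.659 2.573] F [-0.4  0.3  0.1] t 12.15 q [ 0.67 -0.27 -0.27  0.   -1.57  1.84]
```

Emit:
drive_tool:
  deltas:
    - {"travel": [0.62, 0.22, 0], "turn": [0, 0, 0], "gripper": 0.65}
    - {"travel": [0.62, 0.22, 0], "turn": [0, 0, 0], "gripper": 0.65}
    - {"travel": [0.62, 0.22, 0], "turn": [0, 0, 0], "gripper": 0.65}
    - {"travel": [0, 0, 0], "turn": [0, 0, 0], "gripper": 0.65}
    - {"travel": [0, 0, 0.53], "turn": [0, 0, 0], "gripper": 0.65}
    - {"travel": [0, 0, 0.53], "turn": [0, 0, 0], "gripper": 0.65}
    - {"travel": [0, 0, 0.5], "turn": [0, 0, 0], "gripper": 0.65}
    - {"travel": [0, 0, 0.5], "turn": [0, 0, 0], "gripper": 0.65}
    - {"travel": [0, 0, 0.5], "turn": [0, 0, 0], "gripper": 0.65}
    - {"travel": [0, 0, 0], "turn": [0, 0, 0], "gripper": 0.73}
    - {"travel": [0, 0, 0], "turn": [0, 0, 0], "gripper": 0.73}
    - {"travel": [0, 0, 0], "turn": [0, 0, 0], "gripper": 0.73}

```text
clock: 13.15
ee_pos: [0.5377, 0.1664, 0.0895]
tool_rot: [0.0, 0.894, 0.448, 0.001]
contact_force: [0.1, 0.2, 1.2]
opening: 0.0233
```

```bash
python3 - <<'E'
from h import *
go(*post(60),.087)
im=arm.camera('side'); crop(im,130,40,310,160,4,'pics/s10.png')
E
```

```text
pos [0.5377 0.1664 0.0895] tooly deg 323.27360164559394 tilt [ 9.0e-04  1.3e-03 -1.0e+00] travel units [-0.01  -0.017  0.061] F [0.1 0.2 1.2] t 13.15 q [ 0.66 -0.03 -0.24  0.   -1.35  1.84]
```

View pics/s10.png

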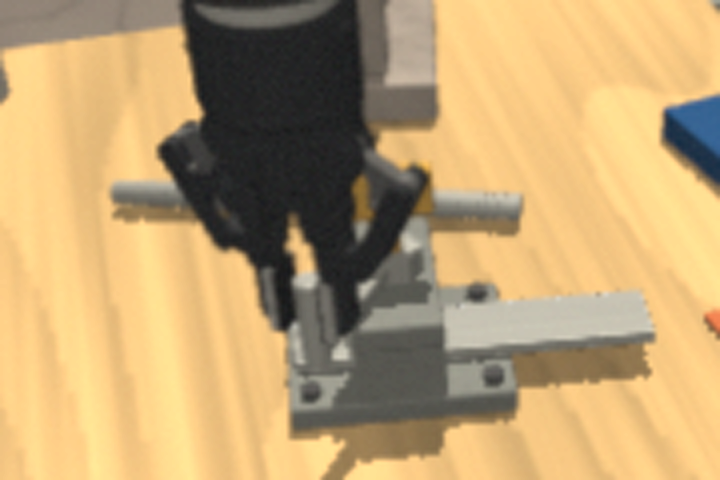

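Emit:
drive_tool:
  deltas:
    - {"travel": [0.0033, -0.1217, 0], "turn": [0, 0, 0.0344], "gripper": 0.73}
    - {"travel": [0.0033, -0.1217, 0], "turn": [0, 0, 0.0344], "gripper": 0.73}
    - {"travel": [0.0033, -0.1217, 0], "turn": [0, 0, 0.0344], "gripper": 0.73}
    - {"travel": [0.0033, -0.1217, 0], "turn": [0, 0, 0.0344], "gripper": 0.73}
    - {"travel": [0.0033, -0.1217, 0], "turn": [0, 0, 0.0344], "gripper": 0.73}
    - {"travel": [0.0033, -0.1217, 0], "turn": [0, 0, 0.0344], "gripper": 0.73}
    - {"travel": [0.0033, -0.1217, 0], "turn": [0, 0, 0.0344], "gripper": 0.73}
    - {"travel": [0.0033, -0.1217, 0], "turn": [0, 0, 0.0344], "gripper": 0.73}
    - {"travel": [0.0033, -0.1217, 0], "turn": [0, 0, 0.0344], "gripper": 0.73}
    - {"travel": [0.0033, -0.1217, 0], "turn": [0, 0, 0.0344], "gripper": 0.73}

```text
clock: 14.03
ee_pos: [0.5077, 0.2037, 0.0899]
tool_rot: [0.0, 0.981, 0.192, 0.001]
contact_force: [-2.3, -3.0, 1.1]
opening: 0.0231
```

```bash
python3 - <<'E'
from h import *
go(*post(29),.087)
im=arm.camera('side'); crop(im,130,40,310,160,4,'pics/s11.png')
E
```

```text
pos [0.5077 0.2037 0.0899] tooly deg 292.1538854729019 tilt [ 0.0011  0.001  -1.    ] travel units [-0.001 -0.019  0.073] F [-2.3 -3.   1.1] t 14.0333 q [ 0.75 -0.07 -0.28  0.   -1.36  1.21]
```

View pics/s11.png

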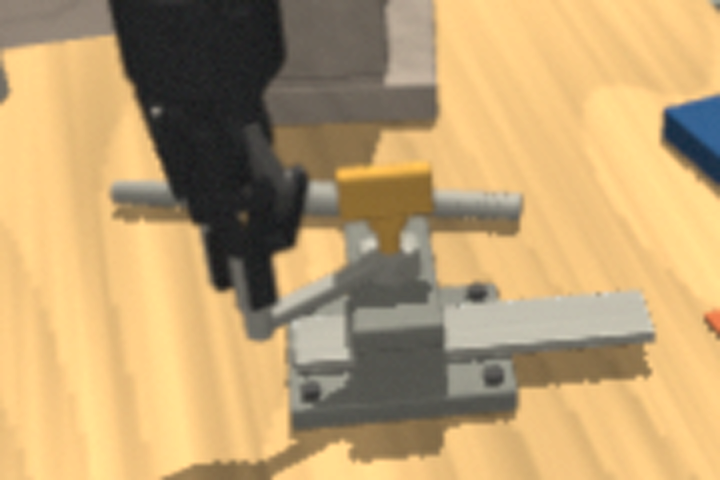

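The lever (post at (260,325)) swings back and the wing (385,190) stays in line. Continuing.

Emit:
drive_tool:
  deltas:
    - {"travel": [0.0033, -0.1217, 0], "turn": [0, 0, 0.0344], "gripper": 0.73}
    - {"travel": [0.0033, -0.1217, 0], "turn": [0, 0, 0.0344], "gripper": 0.73}
    - {"travel": [0.0033, -0.1217, 0], "turn": [0, 0, 0.0344], "gripper": 0.73}
    - {"travel": [0.0033, -0.1217, 0], "turn": [0, 0, 0.0344], "gripper": 0.73}
    - {"travel": [0.0033, -0.1217, 0], "turn": [0, 0, 0.0344], "gripper": 0.73}
    - {"travel": [0.0033, -0.1217, 0], "turn": [0, 0, 0.0344], "gripper": 0.73}
    - {"travel": [0.0033, -0.1217, 0], "turn": [0, 0, 0.0344], "gripper": 0.73}
    - {"travel": [0.0033, -0.1217, 0], "turn": [0, 0, 0.0344], "gripper": 0.73}
    - {"travel": [0.0033, -0.1217, 0], "turn": [0, 0, 0.0344], "gripper": 0.73}

```text
clock: 14.83
ee_pos: [0.5011, 0.2469, 0.0894]
tool_rot: [0.0, 0.999, -0.049, 0.0]
contact_force: [-1.2, -3.3, 0.9]
opening: 0.0232
```

Emit:
drive_tool:
  deltas:
    - {"travel": [0, -0.04, 0], "turn": [0, 0, 0.01], "gripper": 0.73}
    - {"travel": [0, -0.04, 0], "turn": [0, 0, 0.01], "gripper": 0.73}
    - {"travel": [0, 0, 0], "turn": [0, 0, 0], "gripper": 0.73}

```text
clock: 15.08
ee_pos: [0.5017, 0.2504, 0.0889]
tool_rot: [-0.0, 0.998, -0.063, 0.001]
contact_force: [-0.1, -0.7, 0.2]
opening: 0.0232
```

```bash
python3 - <<'E'
from h import *
go(*post(0),.087)
E
```

```text
pos [0.5017 0.2504 0.0889] tooly deg 262.74122165371125 tilt [ 1.e-03 -7.e-04 -1.e+00] travel units [-0.006  0.034  0.048] F [-0.1 -0.7  0.2] t 15.0833 q [ 0.82 -0.03 -0.25  0.   -1.35  0.62]
```

Emit:
drive_tool:
  deltas:
    - {"travel": [0, -0.03, 0], "turn": [0, 0, 0], "gripper": 0.73}
    - {"travel": [0, -0.03, 0], "turn": [0, 0, 0], "gripper": 0.73}
    - {"travel": [0, 0, 0], "turn": [0, 0, 0], "gripper": 0.73}

```text
clock: 15.33
ee_pos: [0.5019, 0.2527, 0.0884]
tool_rot: [-0.0, 0.998, -0.063, 0.0]
contact_force: [-0.5, -1.4, 1.7]
opening: 0.0231
```

Emit:
drive_tool:
  deltas:
    - {"travel": [0, -0.03, 0], "turn": [0, 0, 0], "gripper": 0.73}
    - {"travel": [0, 0, 0], "turn": [0, 0, 0], "gripper": 0.73}

```text
clock: 15.5
ee_pos: [0.5019, 0.2539, 0.0882]
tool_rot: [-0.0, 0.998, -0.063, 0.0]
contact_force: [-0.2, -1.8, 2.0]
opening: 0.0231
```

Emit:
drive_tool:
  deltas:
    - {"travel": [0, -0.03, 0], "turn": [0, 0, 0], "gripper": 0.73}
    - {"travel": [0, 0, 0], "turn": [0, 0, 0], "gripper": 0.73}

```text
clock: 15.67
ee_pos: [0.502, 0.2551, 0.0881]
tool_rot: [0.0, 0.998, -0.063, 0.0]
contact_force: [-1.2, -2.5, 1.9]
opening: 0.0231
```

Emit:
drive_tool:
  deltas:
    - {"travel": [0, -0.03, 0], "turn": [0, 0, 0], "gripper": 0.73}
    - {"travel": [0, 0, 0], "turn": [0, 0, 0], "gripper": 0.73}

```text
clock: 15.83
ee_pos: [0.502, 0.2563, 0.088]
tool_rot: [0.0, 0.998, -0.064, -0.0]
contact_force: [-0.6, -2.1, 1.4]
opening: 0.0235
```

Emit:
drive_tool:
  deltas:
    - {"travel": [0, -0.03, 0], "turn": [0, 0, 0], "gripper": 0.73}
    - {"travel": [0, 0, 0], "turn": [0, 0, 0], "gripper": 0.73}

```text
clock: 16.0
ee_pos: [0.5021, 0.2575, 0.088]
tool_rot: [0.0, 0.998, -0.064, -0.0]
contact_force: [-0.9, -1.0, 1.4]
opening: 0.023
```

```bash
python3 - <<'E'
from h import *
go(*post(0),.087)
im=arm.camera('side'); crop(im,130,40,310,160,4,'pics/s12.png')
E
```

```text
pos [0.5021 0.2575 0.088 ] tooly deg 262.71616579948085 tilt [-2.e-04  2.e-04 -1.e+00] travel units [0.006 0.211 0.025] F [-0.9 -1.   1.4] t 16.0 q [ 0.83 -0.02 -0.24 -0.   -1.35  0.61]
```

View pics/s12.png

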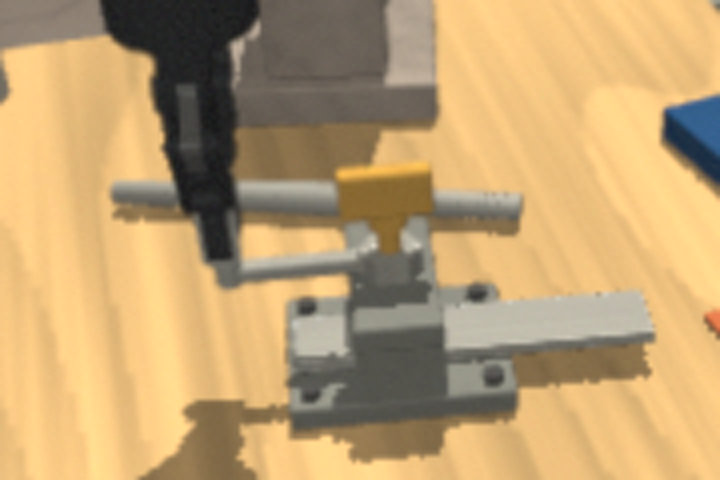

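Emit:
drive_tool:
  deltas:
    - {"travel": [0, -0.03, 0], "turn": [0, 0, 0], "gripper": 0.73}
    - {"travel": [0, -0.03, 0], "turn": [0, 0, 0], "gripper": 0.73}
    - {"travel": [0, 0, 0], "turn": [0, 0, 0], "gripper": 0.73}

```text
clock: 16.3
ee_pos: [0.5022, 0.2587, 0.0879]
tool_rot: [0.001, 0.998, -0.064, -0.001]
contact_force: [-2.8, -5.8, 3.4]
opening: 0.0232
```

Emit:
drive_tool:
  deltas:
    - {"travel": [0, -0.03, 0], "turn": [0, 0, 0], "gripper": 0.73}
    - {"travel": [0, -0.03, 0], "turn": [0, 0, 0], "gripper": 0.73}
    - {"travel": [0, 0, 0], "turn": [0, 0, 0], "gripper": 0.73}

```text
clock: 16.55
ee_pos: [0.5022, 0.2589, 0.0878]
tool_rot: [0.004, 0.998, -0.064, -0.001]
contact_force: [-5.2, -11.8, 4.7]
opening: 0.0228
```

Emit:
drive_tool:
  deltas:
    - {"travel": [0, -0.03, 0], "turn": [0, 0, 0], "gripper": 0.73}
    - {"travel": [0, -0.03, 0], "turn": [0, 0, 0], "gripper": 0.73}
    - {"travel": [0, 0, 0], "turn": [0, 0, 0], "gripper": 0.73}
    - {"travel": [0, 0, 0], "turn": [0, 0, 0], "gripper": 0.73}

```text
clock: 16.88
ee_pos: [0.5022, 0.2591, 0.0877]
tool_rot: [0.006, 0.998, -0.065, -0.002]
contact_force: [-5.6, -18.5, 6.0]
opening: 0.0229
```

Emit:
drive_tool:
  deltas:
    - {"travel": [0, 0.1, 0], "turn": [0, 0, 0], "gripper": 0.6}
    - {"travel": [0, 0.1, 0], "turn": [0, 0, 0], "gripper": 0.6}
    - {"travel": [0, 0, 0], "turn": [0, 0, 0], "gripper": 0.6}

```text
clock: 17.13
ee_pos: [0.5023, 0.2567, 0.0881]
tool_rot: [-0.001, 0.998, -0.064, 0.0]
contact_force: [-0.6, 0.0, 0.2]
opening: 0.0342
```

```bash
python3 - <<'E'
from h import *
go(*post(0),.087)
E
```

```text
pos [0.5023 0.2567 0.0881] tooly deg 262.7030091580388 tilt [ 4.0e-04 -1.3e-03 -1.0e+00] travel units [0.001 0.193 0.028] F [-0.6  0.   0.2] t 17.1333 q [ 0.83 -0.03 -0.24 -0.   -1.35  0.62]
```

Emit:
drive_tool:
  deltas:
    - {"travel": [0, 0.05, 0], "turn": [0, 0, 0], "gripper": 0.6}
    - {"travel": [0, 0, 0], "turn": [0, 0, 0], "gripper": 0.6}
    - {"travel": [0, 0, -0.4], "turn": [0, 0, 0], "gripper": 0.6}
    - {"travel": [0, 0, -0.5], "turn": [0, 0, 0], "gripper": 0.6}
    - {"travel": [0, 0, -0.6], "turn": [0, 0, 0], "gripper": 0.6}
    - {"travel": [0, 0, -0.6], "turn": [0, 0, 0], "gripper": 0.6}
    - {"travel": [0, 0, -0.6], "turn": [0, 0, 0], "gripper": 0.6}
    - {"travel": [-0.6, 0.5, 0], "turn": [0, 0, 0], "gripper": 0.6}
    - {"travel": [-0.6, 0.5, 0], "turn": [0, 0, 0], "gripper": 0.6}
    - {"travel": [-0.6, 0.5, 0], "turn": [0, 0, 0], "gripper": 0.6}
    - {"travel": [0, 0.6, 0], "turn": [0, 0, 0], "gripper": 0.6}
    - {"travel": [0, 0.6, 0], "turn": [0, 0, 0], "gripper": 0.6}

```text
clock: 18.13
ee_pos: [0.4158, 0.1566, 0.1966]
tool_rot: [-0.001, 0.998, -0.062, 0.001]
contact_force: [0.7, 0.3, 0.4]
opening: 0.0343
```

Emit:
drive_tool:
  deltas:
    - {"travel": [0, 0.7, 0], "turn": [0, 0, 0], "gripper": 0.6}
    - {"travel": [0, 0.7, 0], "turn": [0, 0, 0], "gripper": 0.6}
    - {"travel": [0, 0.7, 0], "turn": [0, 0, 0], "gripper": 0.6}
    - {"travel": [0, 0.5, 0], "turn": [0, 0, 0], "gripper": 0.6}
    - {"travel": [0, 0, 0], "turn": [0, 0, 0], "gripper": 0.6}

```text
clock: 18.55
ee_pos: [0.4034, 0.0514, 0.197]
tool_rot: [-0.0, 0.998, -0.065, 0.001]
contact_force: [0.5, -0.6, 0.6]
opening: 0.0344
```

```bash
python3 - <<'E'
from h import *
go(*post(60),.17)
im=arm.camera('side'); crop(im,150,50,290,150,5.5,'pics/s13.png'); cv2.imwrite('pics/s13r.png',im[:,:,::-1])
im=arm.camera('top'); crop(im,60,110,180,260,4,'pics/t13.png'); cv2.imwrite('pics/t13r.png',im[:,:,::-1])
E
```

```text
pos [0.4034 0.0514 0.197 ] tooly deg 262.5893091001249 tilt [ 0.0019 -0.0011 -1.    ] travel units [ 2.937 -3.283  0.685] F [ 0.5 -0.6  0.6] t 18.55 q [ 0.63 -0.51 -0.43  0.   -1.64  0.81]
```

View pics/s13.png

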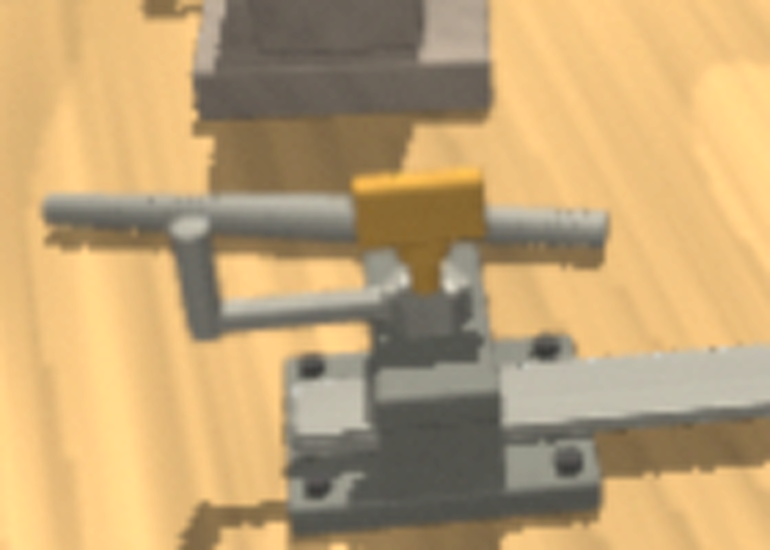

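View pics/t13.png

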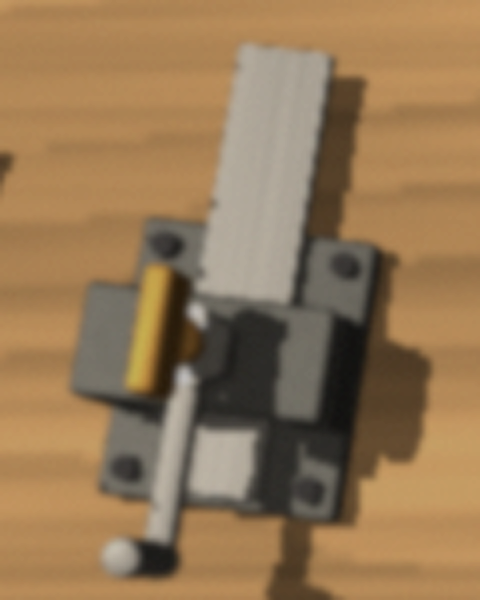

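```bash
python3 - <<'E'
from h import *
A=lambda d:np.degrees(np.arctan2(d[1],d[0]))
t=lambda x,y,z:onz('top',60+x/4-.4,110+y/4-.4,z)
s=lambda x,y,z:onz('side',150+x/5.5-.4,50+y/5.5-.4,z)
for p in (t(123,555,.117),t(130,554,.117),s(191,228,.117)): print('post',p,(A(p[:2]-AX)+360+6.7-180))
print('wing top-L',A(t(147,268,.13)-t(126,387,.13)),'R(top face)',A(t(168,268,.13)-t(148,390,.13)))
print('wing side near',A(s(481,182,.13)-s(357,194,.13)),'bottom',A(s(484,236,.102)-s(360,249,.102)))
print('tongue',A(t(240,46,.03)-t(203,290,.03)),A(t(330,57,.03)-t(293,300,.03)))
for n in('t13r','t9r','top0'):
  im=cv2.imread(f'pics/{n}.png')[:,:,::-1]; h=cv2.cvtColor(im,cv2.COLOR_RGB2HSV)
  m=cv2.inRange(h,(17,150,95),(30,255,255)); q=np.zeros_like(m); q[173:212,82:116]=m[173:212,82:116]
  nn,L,S,C=cv2.connectedComponentsWithStats(q); k=1+S[1:,4].argmax(); c=np.argwhere(L==k)[:,::-1]
  P=np.array([onz('top',u,v,.13)[:2] for u,v in c]); w,V=np.linalg.eigh(np.cov(P.T)); print(n,len(c),'pca',A(V[:,1]*np.sign(V[0,1])),P.mean(0),2*np.sqrt(3*w))
E
```

```text
post [0.50291339 0.25138601 0.117     ] 358.413211363988
post [0.50327894 0.24864612 0.117     ] 360.1445243280839
post [0.50491155 0.25325355 0.117     ] 357.00683605238646
wing top-L -7.3037297107602805 R(top face) -6.708569984291503
wing side near -5.365154752226955 bottom -4.822395300465119
tongue -6.108574269671858 -6.618708893771219
t13r 127 pca -6.071913519220968 [0.59214737 0.24024355] [0.00679826 0.04784463]
t9r 135 pca -5.766943477742392 [0.59193266 0.23971817] [0.0071127  0.04893728]
top0 157 pca 52.43982323081877 [0.59141892 0.24148217] [0.00850238 0.04595275]
```

```bash
python3 -c "
from workcell import arm
print(arm.sign_off())"
```

```text
the job is handed in; nothing more can be done
None
```

I reset the sheet gauge's screw in the order asked and handed the job in at about 18.7 s, with the arm clear of the gauge. I never went near the rod gauge.

- **Loosening:** I swung the nut's lever counter-clockwise with the fingers loosely around its post. The two cameras put it at 60.5° and 59.9°, and the wing had not visibly moved.
- **Turning the wing:** My first grip caught the stem below the wing, so I released it, raised the gripper about 10 mm and gripped again. I then turned the wing about 62° clockwise.
- **Tightening:** I swung the lever clockwise until it stopped moving, with the force rising to about 19 N, then released it.

**Last checks:**
- **Wing:** It measured between -4.8° and -7.3° depending on the edge and camera used, and the tongue between -6.1° and -6.6°. That puts the wing in line to within about 1 to 2°.
- **Lever:** It is firmly on its stop, but the measurements did not fully agree. It reads about 1.6° (top camera) to 3° (side camera) past the tongue's line. By the top camera that is 1.7° past where it started.

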